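# Load a brass coupon under the fixture's spring clip

## Robot

A 6-joint arm with a two-finger parallel gripper is mounted at the origin on the work surface. World frame = base frame: x ahead of the robot, y to its left, z up, the work surface at z = 0. Lengths are in m, angles in rad, forces in N, time in s.
With the tool pointing down it reaches from about 0.25 to 0.725 m from the base axis. Payload 9.7 kg.
Tool frame: the origin (TCP) lies on the centre line of the jaws, within the pads' length; the fingertips stand arm.tip_extent ahead of it and the grasp point (between the pads) is the TCP (arm.tip_extent is the distance from the TCP to the fingertips, in m); z points along the fingers, y is the direction in which the jaws open and shut (so a half turn about z gives the same grasp; the last joint's range is limited). The gripper opens to 85 mm and grips with 20 to 120 N. Pads are 22 mm wide; open, the fingers measure 114 mm over their backs; the gripper's body (76 mm by 85 mm) begins 54 mm behind the grasp point. The pads swing forward as they close: fully open they stand 13 mm farther back than shut.
Start: joints at [-1.193, 0.087, 0.176, 1.66, 0, 1.571], TCP at [0.203, -0.511, 0.25] pointing down, gripper open.
Joint ranges: [-3.13, 3.13], [-0.85, 1.81], [-1.15, 1.24], [-2.2, 2.28], [-1.44, 1.52], [-3.14, 3.14]. Speed limits (rad/s): [2.22, 2.22, 2.57, 3.14, 3.14, 3.14].

## Interface

Orientations are given as a 3x3 rotation matrix whose columns are the frame's x, y, z axes.
In Python, from cell import arm gives the robot as it stands.
- The arm moves only by the tool drive_tool, never from a script. Its argument "commands" is a list of rows, each a list of 7 numbers: the turn, a rotation vector about the tool's x, y, z in rad, then the shift along the tool's x, y, z in mm, then the finger opening in mm, from 0 to 85.4. In form: [[ax, ay, az, dx, dy, dz, hand], ...]. A call has 1 to 5 rows; each row is the pose to reach, as a shift and turn from the pose commanded when the call began, along the tool's axes at that moment; what a row does not reach only later rows make up. A row lasts 1/8 s, in which the tool goes at most 62.5 mm and 10.7 degrees, less where a joint would pass 70% of its speed; a pose out of reach is approached as far as the arm can. A call with a gripper value outside its range is refused whole. The fingers move at their own pace and stop on an object; "grip_force" is the grip in N (left out, the last holds). Time passes only in rows, so rows that repeat a pose let the fingers close. It gives the time, the measured TCP pose, the force and the opening at its end, in the units of the state.
- arm.get_state(): the state, without advancing time (a new reading comes with each control period).
- arm.read_camera(name): name is "scene" or "top" or "wrist"; returns a dict with "img" (384x512x3 uint8, blue, green, red), "range_z" (384x512 float32, m along the optical axis (not along the pixel's ray), 0 where there is no reading), "fovy" (degrees; the focal length in pixels is half the picture's height over the tangent of half this angle, whatever the lens; pixels are square), "cx", "cy" (the principal point, pixels), "origin" and "attitude" of the camera in the world. Camera axes: x right, y down, z forward; pixel columns grow to the right and rows downward; lengths in m; the calibration is good to about 2 mm. A picture is of the moment at which its call begins.
- arm.sign_off(): hands the job in, once; it reports no verdict.
The state is a dict: "time_s": time; "joints": joint angles; "qd": joint speeds; "joint_torque": joint torques, N m; "eef_pos": TCP position; "ee_rot": TCP orientation; "wrist_force": force on the tool from outside, world axes, zero at the start; "ft_torque": the same for the moment, N m; "gripper_width": opening from 0.0 (shut) to 1.0 (fully open).
Only numpy, scipy, OpenCV 4.12 (cv2) and the standard library are available. Lean on these libraries where they do the work, as an engineer would, in place of code of your own. Each camera call takes 0.05 s, during which the arm holds its last target. There are 200 camera calls.

## Task

On the blue test fixture, press the red thumb pad of the spring clip down with one fingertip so that the clip's nose lifts, and while you keep it held down push the brass coupon with the other fingertip along its channel, under the nose, until it is fully home against the green stop. Only then let go of the pad, so that the clip closes on the coupon, and move clear. The coupon must only be pushed flat along the bed, never lifted, and the loose things around the fixture are to be left where they are.

Things in the scene. Friction and masses are not known exactly. Their poses are not given: they have to be found in the camera images.
- fixture: fixed blue base plate 180 x 135 x 10 mm with a raised grey bed, its flat top 25 mm above the table. Origin on the table under the bed's centre line; +x is the direction in which the coupon is pushed home, +y the side of the clip's thumb pad, z up. Bed: x -100 to 72, y -27 to 27 mm. Side rails form the channel: x -35 to 60, inner faces y = -21.5 and 21.5, tops 6 mm above the bed.
- coupon: loose brass plate 60 (x) x 40 (y) x 12 (z) mm, about 0.2 kg, flat on the bed in the channel, 1.5 mm play each side; origin at the centre of its underside, axes as the fixture's within 0.02 rad, top 37 mm above the table. Starts short of the nose, centre at fixture x -28 to -10 mm; home at x = 30, its rear edge then at x = 0. The bed's friction is its only resistance.
- clip (a joint): angle of the spring clip (rad): 0 closed, grows as the pad is pressed down, hard stop at 0.36. Closed, its nose is 8.5 mm above the bed and blocks the coupon; at about 0.16 it rests on the coupon's top; beyond 0.22 the coupon passes freely, 0.30 is good while pushing. The pad starts to move at about 3.5 N, needs about 8.5 N to be fully down, and springs back when released.
- thumb_pad (a point): centre of the top of the clip's red thumb pad, a smooth strip, fixture x -96 to 11, y 47 to 77 mm, centre at x -42.5, y 62; a fingertip can slide along it in x while pressing. Top centre 40 mm above the table when free (outer edge tilted up 0.27 rad), 31.5 mm and level at 0.27 rad, 29 mm at the stop: so two fingertips at one height can press it and push the coupon's rear edge.
- nose (a point): lower edge of the clip's steel nose on the side from which the coupon comes, at fixture x = 25, y = 10 mm; the nose is 20 mm long along x and 8 mm wide. Rises with the clip.
- stop (a point): middle of the green stop's face, at fixture x = 60 mm; the stop's top is 10 mm above the bed
- hinge (a point): point on the clip's hinge axis, which runs along the fixture's x at y = 32 mm, 39 mm above the table, between two steel lugs (fixture x 12 to 17 and 53 to 58, y 27 to 39 mm, tops 46 mm above the table)
- home (a point): point on the bed, fixed to the fixture, where the origin of the coupon must come to lie (axes as the fixture's)
- spare: loose bare steel plate 60 x 40 x 12 mm lying on the table beside the fixture, leave alone; origin at the centre of its underside
- nut: loose dark square nut 30 x 30 x 16 mm beside the fixture, leave alone; origin at the centre of its underside
- driver: loose screwdriver with yellow handle lying beside the fixture, leave alone; long axis x
- spray: standing spray can, 60 mm across, about 170 mm tall, leave alone; origin under its centre
- mug: blue mug, 80 mm across, 90 mm tall, leave alone; origin under its centre
- wrench: steel wrench lying on the table, leave alone; long axis x
- jar: jar with steel cap, 64 mm across, 80 mm tall, leave alone; origin under its centre

How it is judged:
On the way, in this order (a step that is already met when the one before it is completed fails the run):
1. the clip is held down while the coupon is still short of the nose (value of joint clip above 0.21 rad and x of coupon in the frame of fixture below -0.004 m), for 0.2 s.
2. the coupon is home against the stop with the clip still held down (value of joint clip above 0.21 rad and x of coupon in the frame of fixture above 0.027 m), for 0.2 s.
At the end, for the whole second after the job is handed in: The coupon lies flat on the bed within 3 mm of home against the stop, at rest, and the released clip rests on it (clip angle 0.10 to 0.20 rad) (x of coupon in the frame of fixture between 0.027 and 0.034 m and y of coupon in the frame of fixture between -0.004 and 0.004 m and z of coupon in the frame of fixture between 0.022 and 0.028 m and value of joint clip between 0.1 and 0.2 rad and linear speed of coupon below 0.01 m/s and angle between the x axis of coupon and the x axis of fixture, either way round below 0.08 rad); the robot touches nothing.
It fails at once if the coupon is lifted more than 8 mm off the bed or tipped (z of coupon in the frame of fixture above 0.033 m or angle between coupon's own z axis and vertical above 0.25 rad).
It fails at once if the coupon is dragged under a clip that is not held down (value of joint clip below 0.185 rad and x of coupon in the frame of fixture between 0.002 and 0.025 m and linear speed of coupon above 0.02 m/s).
It fails at once if a loose thing around the fixture is moved more than 30 mm (distance of any of spare, nut, driver, spray, mug, wrench, jar from where it was at the start of the episode above 0.03 m).
It also fails if it takes over 35 s, if anything falls off the work surface, if the arm or the gripper's body presses on something with over 40 N, if the wrist force passes 120 N, or if a joint passes its speed limit or range.

## Working session

There is one attempt and no reset: what is moved stays moved. The work goes in short steps, Python scripts to look and compute and a tool call to move; the robot and the scene stay as the last step left them, time stands still between calls to the robot, and variables do not carry over. Pictures are saved under pics/ and viewed, on a budget of 10 in all, crops included, one or two more only if the job needs it, and the job is handed in when it is done.

Besides the shell and the picture viewer there is one more tool, called as a command line: name --pt "numbers of a row" for each row, then --argument value for the rest. drive_tool: Moves the arm, as the interface text tells. Its arguments: {"type":"object","properties":{"commands":{"type":"array"},"grip_force":{"type":"number"}},"required":["commands"]}

```bash
mkdir -p pics; ls
cat > h.py <<'E'
import numpy as np, cv2
from cell import arm
def cam(n):
    c=arm.read_camera(n); c['f']=192/np.tan(np.radians(c['fovy'])/2); return c
def px(c,u,v,z=None):
    """pixel -> world, by range or at plane z"""
    d=np.array([(u-c['cx'])/c['f'],(v-c['cy'])/c['f'],1.]); R=np.array(c['attitude']); o=np.array(c['origin'])
    w=R@d
    if z is None:
        r=c['range_z'][int(round(v)),int(round(u))]; return o+w*r
    return o+w*(z-o[2])/w[2]
def proj(c,p):
    q=(np.atleast_2d(p)-np.array(c['origin']))@np.array(c['attitude']); return q[:,:2]/q[:,2:]*c['f']+[c['cx'],c['cy']]
E
python3 - <<'E'
from h import *
for n in('top','scene'):
    c=cam(n); cv2.imwrite(f'pics/{n}0.png',c['img']); np.savez(f'{n}0.npz',**c); print(n,c['fovy'],c['cx'],c['cy'],c['origin'],np.array(c['attitude']).round(3).tolist())
print(arm.get_state(), arm.tip_extent)
E
```

```text
pics
top 47.14118384749217 256.75962499998855 189.12046911880256 [ 0.26510827 -0.01779538  1.56750988] [[0.025, -0.984, 0.178], [-1.0, -0.026, -0.003], [0.008, -0.177, -0.984]]
scene 54.59080540451182 254.12224498288117 191.0509636297222 [ 1.34036573 -0.06765719  0.75474368] [[0.075, 0.649, -0.757], [0.997, -0.05, 0.056], [-0.002, -0.759, -0.651]]
{'time_s': 0.1, 'joints': array([-1.19301806e+00,  8.73873089e-02,  1.75221061e-01,  1.65981342e+00,
       -1.22210580e-05,  1.57084514e+00]), 'qd': array([ 0.00104127, -0.00080685,  0.00301303,  0.0006234 ,  0.00073877,
        0.00022467]), 'joint_torque': array([-2.77122826e-04, -5.21558905e+01,  4.65654194e+01,  1.59019930e-02,
        7.18663682e-05, -9.13493579e-06]), 'eef_pos': array([ 0.2027988 , -0.51104448,  0.24966767]), 'ee_rot': array([[ 9.29504426e-01,  3.68810685e-01, -4.47841112e-04],
       [ 3.68810957e-01, -9.29503781e-01,  1.09538909e-03],
       [-1.22788068e-05, -1.18333771e-03, -9.99999300e-01]]), 'wrist_force': array([-0.37573469,  0.60381739, -0.13756455]), 'ft_torque': array([-0.00317528,  0.0033702 , -0.01457925]), 'gripper_width': 1.0000127450463887} 0.019
```

View pics/top0.png

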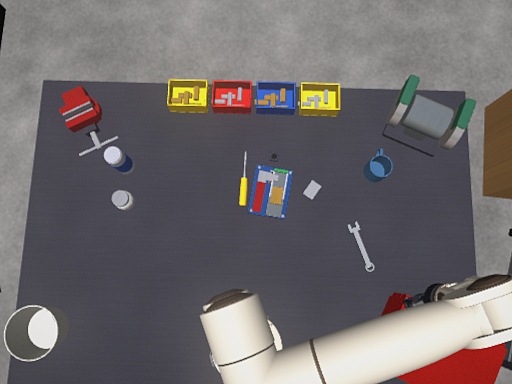

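View pics/scene0.png

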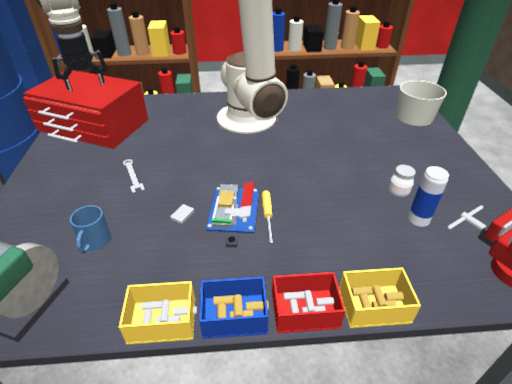

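The top view shows the fixture at about (271,191), with its red pad on the left (world +y) and the stop up (+x). The screwdriver is at (244,180), the spare at (312,189) and the nut at (274,157). I'll enlarge both views.

Run:
```python
import cv2,numpy as np
a=cv2.imread('pics/top0.png')[150:225,235:300]; b=cv2.imread('pics/scene0.png')[175:240,200:275]
a=cv2.resize(a,None,fx=7,fy=7,interpolation=cv2.INTER_CUBIC); 
cv2.imwrite('pics/a.png',a)
```

```text
(no output)
```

View pics/a.png

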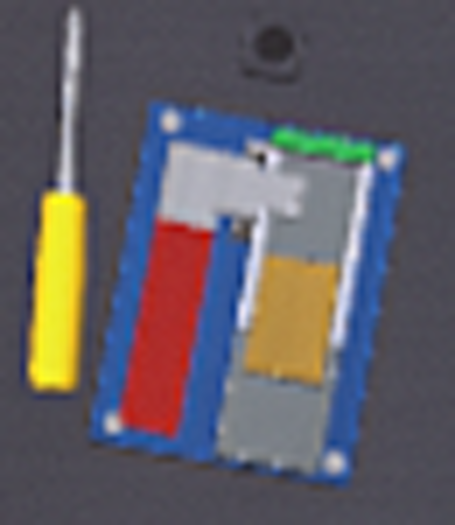

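The crop shows the plate corners at about (152,102), (403,147), (347,484) and (92,440). The coupon's rear edge runs from (244,372) to (322,384), clear of the nose.

```bash
cat > fit.py <<'E'
from h import *
c=dict(np.load('top0.npz'))
T=lambda p:(235+(p[0]+.5)/7-.5,150+(p[1]+.5)/7-.5)
P=[px(c,*T(p),z=.01)[:2] for p in[(152,102),(403,147),(347,484),(92,440)]]
for p in P: print(p.round(4))
P=np.array(P);ctr=P.mean(0)
print('sides',np.linalg.norm(P-np.roll(P,-1,0),axis=1))
ex=(P[0]+P[1]-P[2]-P[3]);ex/=np.linalg.norm(ex);ey=np.array([-ex[1],ex[0]]);print('yaw',np.arctan2(ex[1],ex[0]),'ctr',ctr)
for n,pt,z in[('bed rear L',(217,457),.025),('bed rear R',(308,472),.025),('coup rearL',(244,372),.037),('rearR',(322,384),.037),('fr L',(262,254),.037),('frR',(338,266),.037),('stopL',(275,142),.035),('stopR',(372,157),.035),('padrearL',(120,425),.044),('padrearR',(180,435),.036),('padfrontR',(214,228),.036),('padfrL',(155,220),.044),('noseR',(300,215),.04)]:
    d=px(c,*T(pt),z=z)[:2]-ctr; print(n,(d@ex*1e3).round(1),(d@ey*1e3).round(1))
E
python3 fit.py
```

```text
[ 0.6382 -0.0185]
[ 0.6178 -0.149 ]
[ 0.4418 -0.1225]
[0.4609 0.0076]
sides [0.13216795 0.17799583 0.13148009 0.17922557]
yaw -0.14787130366847978 ctr [ 0.53969087 -0.07059472]
bed rear L -88.9 1.7
bed rear R -88.4 -44.7
coup rearL -45.7 -4.3
rearR -44.9 -43.9
fr L 15.3 -3.2
frR 15.9 -42.1
stopL 74.1 -0.1
stopR 75.0 -50.1
padrearL -83.8 52.1
padrearR -82.5 21.9
padfrontR 24.5 22.9
padfrL 21.8 52.9
noseR 37.9 -18.8
```

```bash
cat >> h.py <<'E'
yaw=-0.148; ctr=np.array([.5397,-.0706])
def setfix(off=(.012,-.0245)):
    ex=np.array([np.cos(yaw),np.sin(yaw)]);ey=np.array([-ex[1],ex[0]])
    return ctr+off[0]*ex+off[1]*ey,ex,ey
O,ex,ey=setfix()
def fx(p): d=np.array(p[:2])-O; return np.array([d@ex,d@ey,*p[2:]])*1e3
def wd(x,y,z): return np.r_[O+ex*x*1e-3+ey*y*1e-3,z*1e-3]
def go(x,y,z):
    """shift and turn in tool axes (mm, rad) to fixture point, tool x along fixture x, z down"""
    from scipy.spatial.transform import Rotation as Ro
    s=arm.get_state();R=np.array(s['ee_rot']);Rt=np.array([[ex[0],-ey[0],0],[ex[1],-ey[1],0],[0,0,-1.]])
    print('shift',(R.T@(wd(x,y,z)-s['eef_pos'])*1e3).round(1),'turn',Ro.from_matrix(R.T@Rt).as_rotvec().round(3),'now',fx(s['eef_pos']).round(1),'t',s['time_s'])
E
python3 -c "
from h import *
go(-80,31,200)"
```

```text
shift [ 420.  -324.8   50. ] turn [-0.001  0.     0.526] now [-280.3 -460.8  249.7] t 0.1
```

drive_tool --pt "0 0 0.1 46 -36 0 47.5" --pt "0 0 0.2 92 -71 0 47.5" --pt "0 0 0.3 138 -107 0 47.5" --pt "0 0 0.4 184 -142 0 47.5" --pt "0 0 0.526 230 -178 0 47.5"

```text
time_s: 0.72
eef_pos: [0.3515, -0.2592, 0.2501]
ee_rot: [[0.988, -0.152, -0.0], [-0.152, -0.988, 0.0], [-0.0, -0.0, -1.0]]
wrist_force: [0.6, -0.7, -0.1]
gripper_width: 0.557
```

```bash
python3 -c "
from h import *
go(-80,31,200)"
```

```text
shift [  89.4 -221.2   50.1] turn [-0.     0.    -0.004] now [-170.3 -189.8  250.1] t 0.725
```

drive_tool --pt "0 0 0 20 -50 10 47.5" --pt "0 0 0 40 -100 20 47.5" --pt "0 0 0 60 -150 35 47.5" --pt "0 0 -0.004 89.4 -221 50 47.5" --pt "0 0 -0.004 89.4 -221 50 47.5"

```text
time_s: 1.35
eef_pos: [0.4717, -0.0597, 0.1988]
ee_rot: [[0.992, -0.127, -0.001], [-0.127, -0.992, 0.006], [-0.002, -0.006, -1.0]]
wrist_force: [-0.6, -0.7, 0.1]
gripper_width: 0.558
```

Run:
```python
from h import *
c=cam('wrist'); cv2.imwrite('pics/w1.png',cv2.resize(c['img'],(768,576))); np.savez('w1.npz',**c); print(c['fovy'],c['cx'],c['cy'],c['origin'],np.array(c['attitude']).round(3).tolist())
go(-80,31,200)
s=arm.get_state(); print(s['wrist_force'],s['gripper_width'],arm.tip_extent)
for n,p in dict(coup_rear=(-57.5,20,37),coup_rearR=(-57.5,-20,37),padrearR=(-96,47,36),stop=(60,0,35),bedrearL=(-100,27,25),bedrearR=(-100,-27,25)).items(): print(n,proj(c,wd(*p))[0]*1.5)
```

```text
67.58563278182703 257.8992246762339 187.1656439948813 [ 0.54049179 -0.06843827  0.32212404] [[-0.128, -0.954, -0.272], [-0.992, 0.122, 0.042], [-0.006, 0.275, -0.961]]
shift [ 0.8 -6.7 -1.1] turn [-0.006  0.002  0.017] now [-80.6  24.3 198.9] t 1.4
[-0.28375163  0.6019434  -0.09491068] 0.5562341024262074 0.019
coup_rear [398.43440492 229.44366518]
coup_rearR [458.45952687 230.65210985]
padrearR [357.99074726 283.62562092]
stop [437.1941282   33.48312064]
bedrearL [386.82586839 285.21208998]
bedrearR [461.78349076 286.73040423]
```

View pics/w1.png

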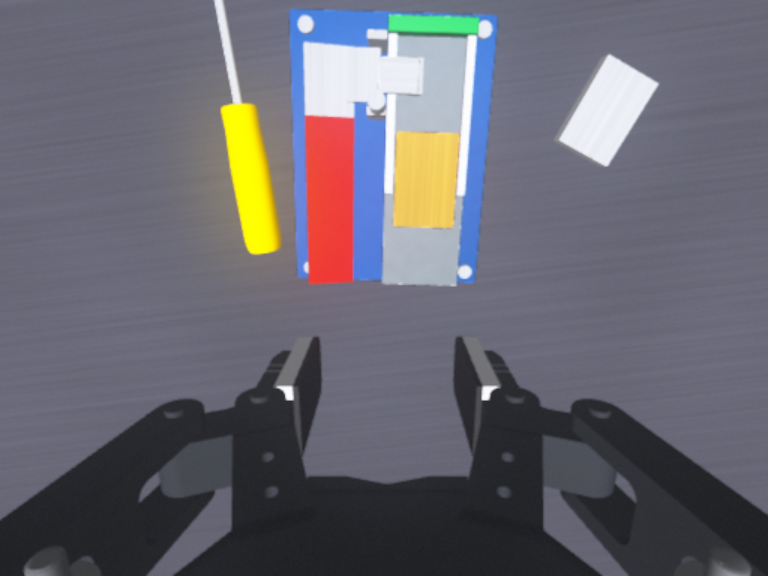

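Run:
```python
from h import *
from scipy.optimize import least_squares
c=dict(np.load('w1.npz'))
M=[((-100,27,25),(383,284)),((-100,-27,25),(458,286)),((-96,47,36),(354,283)),((-96,77,44),(309,284)),((11,47,36),(354,118)),((11,77,44),(305,116)),((-35,21.5,31),(387,193)),((-35,-21.5,31),(462,195)),((60,21.5,35),(393,33))]
A=np.array([m[0] for m in M],float);B=np.array([m[1] for m in M])/1.5
def W(p):
    cs,sn=np.cos(p[2]),np.sin(p[2]);return np.c_[p[0]+(cs*A[:,0]-sn*A[:,1])*1e-3,p[1]+(sn*A[:,0]+cs*A[:,1])*1e-3,A[:,2]*1e-3]
r=least_squares(lambda p:(proj(c,W(p))-B).ravel(),[*O,yaw],loss='soft_l1')
print('top',O,yaw,'wrist',r.x,np.abs(r.fun).round(1))
p=r.x; e=np.array([np.cos(p[2]),np.sin(p[2])]);n=np.array([-e[1],e[0]])
for q in[(393,227),(454,228),(397,132),(459,132)]:
    d=px(c,q[0]/1.5,q[1]/1.5,z=.037)[:2]-p[:2];print('coupon',d@e*1e3,d@n*1e3)
```

```text
top [ 0.54795604 -0.09660169] -0.148 wrist [ 0.54893968 -0.09398678 -0.14776612] [0.1 0.2 0.1 0.1 0.1 0.2 0.2 0.8 0.2 0.2 1.2 0.1 3.9 0.2 3.  0.2 2.3 0.9]
coupon -56.52068757287947 20.939924363706723
coupon -56.378071061624325 -19.640218698500153
coupon 3.3388975044958875 19.802335348485517
coupon 4.061867242108696 -19.029055700426458
```

```bash
sed -i 's/^O,ex,ey=setfix()/O,ex,ey=setfix(); O=np.array([.5487,-.0943])/' h.py; python3 -c "
from h import *
go(-77,30.5,70)"
```

```text
shift [  4.4  -7.8 128.9] turn [-0.006  0.002  0.017] now [-81.   21.9 198.9] t 1.4
```

drive_tool --pt "0 0 0 0 0 0 47.5" --pt "0 0 0 0 0 0 47.5"

```text
time_s: 1.65
eef_pos: [0.4707, -0.0639, 0.2007]
ee_rot: [[0.991, -0.137, 0.001], [-0.137, -0.991, 0.005], [0.0, -0.005, -1.0]]
wrist_force: [0.2, 0.0, -0.3]
gripper_width: 0.556
```

```bash
python3 -c "
from h import *
go(-77,30.5,70)"
```

```text
shift [  4.7 -11.3 130.8] turn [-0.005 -0.     0.011] now [-81.6  18.5 200.7] t 1.65
```

drive_tool --pt "-0.005 0 0.011 4.7 -11.3 50 47.5" --pt "-0.005 0 0.011 4.7 -11.3 100 47.5" --pt "-0.005 0 0.011 4.7 -11.3 110 47.5" --pt "-0.005 0 0.011 4.7 -11.3 110 47.5" --pt "-0.005 0 0.011 4.7 -11.3 110 47.5"

```text
time_s: 2.28
eef_pos: [0.477, -0.0621, 0.0926]
ee_rot: [[0.991, -0.132, 0.004], [-0.132, -0.991, 0.007], [0.003, -0.008, -1.0]]
wrist_force: [0.7, 0.1, 0.0]
gripper_width: 0.556
```

Run:
```python
from h import *
go(-77,30.5,70)
c=cam('wrist'); cv2.imwrite('pics/w2.png',cv2.resize(c['img'],(768,576))); np.savez('w2.npz',**c)
go(-77,30.5,70)
```

```text
shift [-1.3 -9.1 22.7] turn [-0.008 -0.003  0.015] now [-75.6  21.3  92.6] t 2.275
shift [-1.3 -8.9 22.6] turn [-0.008 -0.003  0.016] now [-75.7  21.4  92.5] t 2.325
```

View pics/w2.png

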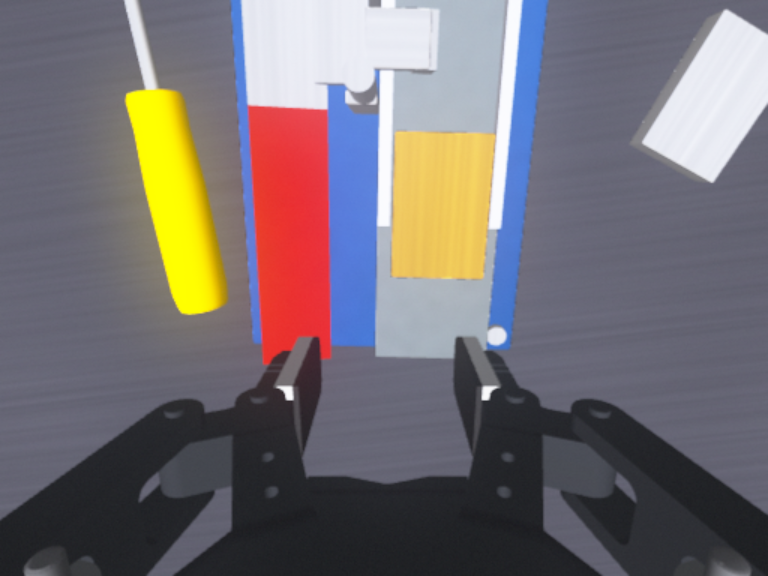

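The wrist view shows the coupon's rear edge at row 278 and the pad's rear end at (263-330,360). The jaws at (300,370) and (475,370) straddle the gap well, but sit a bit too far to −y. I'll correct the pose in small steps.

drive_tool --pt "-0.008 -0.003 0.016 -1.3 -9 0 47.5" --pt "-0.008 -0.003 0.016 -1.3 -9 0 47.5" --pt "-0.008 -0.003 0.016 -1.3 -9 0 47.5"

```text
time_s: 2.7
eef_pos: [0.4746, -0.0627, 0.0906]
ee_rot: [[0.991, -0.134, -0.002], [-0.134, -0.991, 0.008], [-0.003, -0.007, -1.0]]
wrist_force: [-0.4, 0.3, 0.4]
gripper_width: 0.553
```

```bash
python3 -c "
from h import *
go(-77,30.5,70)"
```

```text
shift [  1.2 -10.   20.7] turn [-0.007  0.003  0.014] now [-78.   20.4  90.6] t 2.7
```

drive_tool --pt "-0.007 0.003 0.014 1.2 -10 0 47.5" --pt "-0.007 0.003 0.014 1.2 -10 0 47.5"

```text
time_s: 2.95
eef_pos: [0.4757, -0.0629, 0.0905]
ee_rot: [[0.991, -0.135, 0.001], [-0.135, -0.991, 0.008], [-0.0, -0.008, -1.0]]
wrist_force: [0.2, 0.8, -0.7]
gripper_width: 0.554
```

```bash
python3 -c "
from h import *
go(-77,30.5,70); s=arm.get_state(); print(s['joints'],s['qd'],s['joint_torque'])"
```

```text
shift [ -0.  -10.1  20.6] turn [-0.008  0.     0.013] now [-76.8  20.2  90.5] t 2.95
[-0.13595442 -0.08164469 -0.30151425  1.35116457  0.00792414  3.14058565] [ 2.85617149e-05  1.97209550e-03 -8.19988057e-04  2.47256505e-03
 -7.33777331e-04 -8.21839444e-04] [-6.00489759e-03 -4.13818359e+01  4.65741348e+01 -4.14793077e-02
  2.87645072e-02 -1.35348671e-05]
```

Joint 6 is at its range limit, which is why the y and yaw corrections had no effect. I'll accept about 0.05 rad of tool yaw, which is harmless here, and back off the limit.

drive_tool --pt "-0.008 0 -0.045 0 -10 0 47.5" --pt "-0.008 0 -0.045 0 -10 0 47.5" --pt "-0.008 0 -0.045 0 -10 0 47.5"

```text
time_s: 3.32
eef_pos: [0.477, -0.0528, 0.0906]
ee_rot: [[0.996, -0.089, -0.0], [-0.089, -0.996, -0.0], [-0.0, 0.0, -1.0]]
wrist_force: [-0.6, 0.1, -0.3]
gripper_width: 0.556
```

```bash
python3 -c "
from h import *
go(-77,30.5,70); s=arm.get_state(); print(s['joints'])"
```

```text
shift [ 0.  -0.  20.6] turn [0.    0.    0.059] now [-77.   30.5  90.6] t 3.325
[-1.10142370e-01 -8.15147354e-02 -3.01210251e-01  1.35123520e+00
 -1.10975813e-04  3.12089683e+00]
```

drive_tool --pt "0 0 0 0 0 15 47.5" --pt "0 0 0 0 0 28 47.5" --pt "0 0 0 0 0 28 47.5"

```text
time_s: 3.7
eef_pos: [0.4759, -0.053, 0.0608]
ee_rot: [[0.996, -0.09, -0.003], [-0.09, -0.996, 0.0], [-0.003, 0.0, -1.0]]
wrist_force: [-0.3, -0.0, -0.6]
gripper_width: 0.553
```

drive_tool --pt "0 0 0 0 0 3 47.5" --pt "0 0 0 0 0 6 47.5" --pt "0 0 0 0 0 6 47.5"

```text
time_s: 4.08
eef_pos: [0.477, -0.0531, 0.0565]
ee_rot: [[0.996, -0.09, -0.0], [-0.09, -0.996, -0.0], [-0.0, 0.0, -1.0]]
wrist_force: [0.1, -0.3, 0.9]
gripper_width: 0.558
```

drive_tool --pt "0 0 0 0 0 2 47.5" --pt "0 0 0 0 0 4 47.5" --pt "0 0 0 0 0 4 47.5"

```text
time_s: 4.45
eef_pos: [0.4772, -0.0531, 0.0528]
ee_rot: [[0.996, -0.09, 0.001], [-0.09, -0.996, -0.0], [0.001, 0.0, -1.0]]
wrist_force: [-0.6, 1.0, 5.4]
gripper_width: 0.556
```

drive_tool --pt "0 0 0 0 0 2 47.5" --pt "0 0 0 0 0 4 47.5" --pt "0 0 0 0 0 4 47.5"

```text
time_s: 4.82
eef_pos: [0.4772, -0.0534, 0.0491]
ee_rot: [[0.996, -0.09, 0.001], [-0.09, -0.996, -0.001], [0.001, 0.001, -1.0]]
wrist_force: [-1.9, -2.6, 6.6]
gripper_width: 0.552
```

drive_tool --pt "0 0 0 0 0 2 47.5" --pt "0 0 0 0 0 2 47.5"

```text
time_s: 5.08
eef_pos: [0.4772, -0.0537, 0.0474]
ee_rot: [[0.996, -0.09, 0.001], [-0.09, -0.996, -0.002], [0.001, 0.002, -1.0]]
wrist_force: [-3.6, -4.7, 10.5]
gripper_width: 0.558
```

Run:
```python
from h import *
go(-77,30.5,46);s=arm.get_state(); print(s['wrist_force'],s['ft_torque'],s['gripper_width'])
c=cam('wrist'); cv2.imwrite('pics/w3.png',cv2.resize(c['img'],(768,576)))
```

```text
shift [-0.2 -0.9  1.4] turn [ 0.002 -0.001  0.058] now [-76.7  29.6  47.4] t 5.075
[-3.58292322 -4.68389514 10.45786014] [-0.61501347  0.63945861  0.07196648] 0.5582361683099292
```

View pics/w3.png

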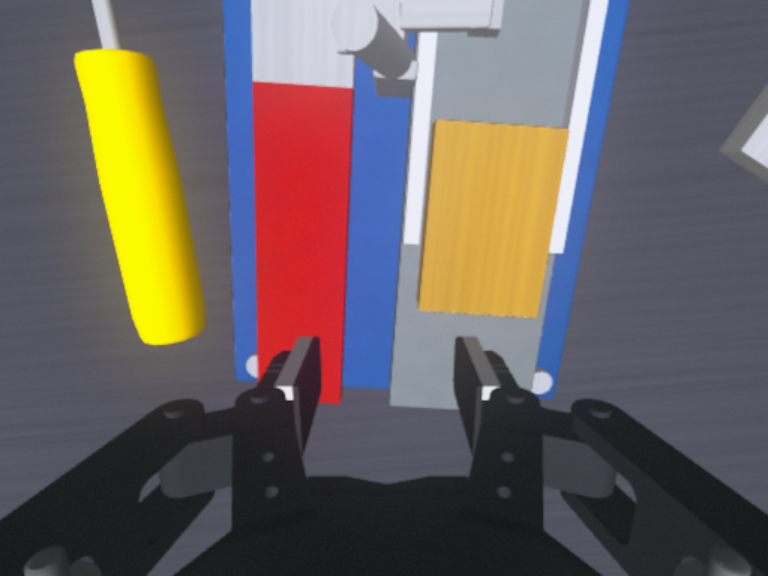

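The view shows the pad pressed under the left jaw and the coupon's rear edge at row 310, ahead of the right jaw. I'll measure the pad tilt and nose height from range.

```bash
cat > ang.py <<'E'
from h import *
c=cam('wrist');im=c['img'].astype(int);r=c['range_z']
V,U=np.mgrid[0:384,0:512]
D=np.stack([(U-c['cx'])/c['f'],(V-c['cy'])/c['f'],np.ones_like(U)],-1)*r[...,None]
P=D@np.array(c['attitude']).T+np.array(c['origin'])
F=np.concatenate([((P[...,:2]-O)@np.c_[ex,ey]),P[...,2:]],-1)*1e3
def plane(m,n):
    p=F[m&(r>0)]
    if len(p)<50: print(n,len(p));return
    med=np.median(p,0);p=p[np.abs(p[:,2]-med[2])<8]
    k=np.linalg.lstsq(np.c_[p[:,:2],np.ones(len(p))],p[:,2],rcond=None)[0]
    print(n,len(p),'min',np.percentile(p,2,axis=0).round(1),'max',np.percentile(p,98,axis=0).round(1),'med',med.round(1),'dz/dx',k[0].round(3),'dz/dy',k[1].round(3))
B,G,R=im[...,0],im[...,1],im[...,2]
plane((R>150)&(G<60)&(B<60),'pad')
plane((R>150)&(G>100)&(B<90)&(F[...,1]<40),'coupon')
plane((F[...,0]>-100)&(F[...,0]<-62)&(abs(F[...,1])<24)&(F[...,2]<35)&(F[...,2]>18),'bed')
plane((F[...,0]>25)&(F[...,0]<45)&(F[...,1]>10)&(F[...,1]<18)&(F[...,2]>35),'nosetop')
s=arm.get_state();print('F',s['wrist_force'],'tcp',fx(s['eef_pos']).round(1),'t',s['time_s'],'q6',s['joints'][5])
E
python3 ang.py
```

```text
pad 10457 min [-85.   46.9  29.8] max [ 6.5 75.3 32.5] med [-30.6  61.   31.2] dz/dx -0.001 dz/dy -0.01
coupon 10596 min [-53.7 -17.3  35.5] max [ 2.9 20.5 38.1] med [-23.    1.7  36.8] dz/dx -0.001 dz/dy 0.001
bed 3346 min [-97.8 -23.2  23.7] max [-62.5  23.3  26.1] med [-74.6   8.2  24.9] dz/dx 0.003 dz/dy 0.002
nosetop 505 min [25.4 10.2 40.7] max [31.8 17.9 49.5] med [28.  13.9 47.4] dz/dx 0.43 dz/dy -0.125
F [-2.90093084 -4.49534745  9.56796999] tcp [-76.7  29.6  47.5] t 5.175 q6 3.120774696445159
```

The pad is level at 31 mm, so the clip is at about 0.28 rad. The tips are 6 mm above the bed and the coupon hasn't moved. Next I press slightly more and push.

drive_tool --pt "0 0 0 0 0 0.6 47.5" --pt "0 0 0 8 0.5 0.6 47.5" --pt "0 0 0 16 1 0.6 47.5" --pt "0 0 0 24 1.4 0.6 47.5" --pt "0 0 0 24 1.4 0.6 47.5"

```text
time_s: 5.8
eef_pos: [0.5007, -0.0564, 0.0464]
ee_rot: [[0.996, -0.09, -0.001], [-0.09, -0.996, 0.0], [-0.001, -0.0, -1.0]]
wrist_force: [-4.2, 0.7, 9.5]
gripper_width: 0.558
```

```bash
python3 ang.py
```

```text
pad 7534 min [-90.6  46.5  28.4] max [ 5.2 74.8 31.6] med [-26.3  58.3  30. ] dz/dx -0.001 dz/dy -0.056
coupon 10112 min [-38.5 -17.7  35.6] max [17.9 20.  38.1] med [-8.1  1.1 36.8] dz/dx -0.001 dz/dy 0.0
bed 2257 min [-98.3 -18.1  23.8] max [-62.7  23.5  26.1] med [-81.7  12.4  24.9] dz/dx 0.0 dz/dy -0.001
nosetop 1157 min [25.7 10.2 46.3] max [44.5 17.9 50.5] med [35.4 14.1 48.6] dz/dx 0.026 dz/dy -0.192
F [-3.62499433  2.08255233  9.2945566 ] tcp [-53.1  30.4  46.5] t 5.85 q6 3.118991699710713
```

The clip is at about 0.33 rad and the coupon centre at about −10 mm, square. I'll keep pushing.

drive_tool --pt "0 0 0 8 0.5 0 47.5" --pt "0 0 0 16 0.9 0 47.5" --pt "0 0 0 24 1.4 0 47.5" --pt "0 0 0 33 1.9 0 47.5" --pt "0 0 0 33 1.9 0 47.5"

```text
time_s: 6.48
eef_pos: [0.5336, -0.0612, 0.0464]
ee_rot: [[0.996, -0.09, -0.0], [-0.09, -0.996, 0.001], [-0.0, -0.0, -1.0]]
wrist_force: [-2.8, 1.0, 9.0]
gripper_width: 0.557
```

```bash
python3 ang.py
```

```text
pad 1421 min [-69.6  46.8  28.4] max [-11.2  74.7  31.5] med [-51.1  54.9  30.1] dz/dx -0.0 dz/dy -0.061
coupon 133 min [ -6.5 -10.1  33.4] max [51.9 21.7 37.9] med [ 2.6 -1.1 36.8] dz/dx -0.015 dz/dy -0.098
bed 747 min [-74.1  -3.8  23.9] max [-62.3  23.5  26. ] med [-67.4  10.9  24.9] dz/dx 0.004 dz/dy 0.001
nosetop 893 min [26.2 10.1 46.9] max [44.7 17.9 50.4] med [35.7 14.1 48.8] dz/dx 0.009 dz/dy -0.216
F [-3.37779954  1.59559093  9.92369117] tcp [-19.9  30.5  46.5] t 6.525 q6 3.1168339404529575
```

drive_tool --pt "0 0 0 2.5 0.1 0 47.5" --pt "0 0 0 5 0.3 0 47.5" --pt "0 0 0 5 0.3 0 47.5"

```text
time_s: 6.9
eef_pos: [0.5377, -0.0619, 0.0464]
ee_rot: [[0.996, -0.09, -0.001], [-0.09, -0.996, 0.001], [-0.002, -0.001, -1.0]]
wrist_force: [-6.8, 1.4, 10.0]
gripper_width: 0.555
```

drive_tool --pt "0 0 0 1 0 0 47.5" --pt "0 0 0 1.5 0.1 0 47.5" --pt "0 0 0 1.5 0.1 0 47.5"

```text
time_s: 7.28
eef_pos: [0.5388, -0.062, 0.0463]
ee_rot: [[0.996, -0.09, -0.002], [-0.09, -0.996, 0.001], [-0.002, -0.001, -1.0]]
wrist_force: [-8.2, 2.5, 10.8]
gripper_width: 0.555
```

```bash
python3 ang.py
python3 - <<'E'
from h import *
c=cam('wrist');s=cam('scene'); a=cv2.resize(c['img'][0:300],(512,300))
b=cv2.resize(s['img'][170:245,195:285],(540,450),interpolation=cv2.INTER_CUBIC)
o=np.zeros((600,800,3),np.uint8);o[:300,:512]=a;o[150:600,260:800]=b;cv2.imwrite('pics/m1.png',o)
E
```

```text
pad 1124 min [-64.6  46.5  28.4] max [-11.5  74.4  31.5] med [-50.4  54.5  30.2] dz/dx -0.002 dz/dy -0.056
coupon 366 min [  7.8 -17.5  34.6] max [57.3 19.1 38.2] med [54.2 -4.  36.7] dz/dx -0.007 dz/dy -0.047
bed 383 min [-69.7  -3.4  23.7] max [-62.1  23.7  26.1] med [-65.   12.2  24.9] dz/dx 0.049 dz/dy 0.006
nosetop 862 min [26.1 10.2 47. ] max [44.7 17.8 50.5] med [35.7 14.1 48.8] dz/dx 0.007 dz/dy -0.245
F [-9.34847393  2.85777364 11.77542909] tcp [-14.6  30.4  46.3] t 7.325 q6 3.1163752987591713
```

View pics/m1.png

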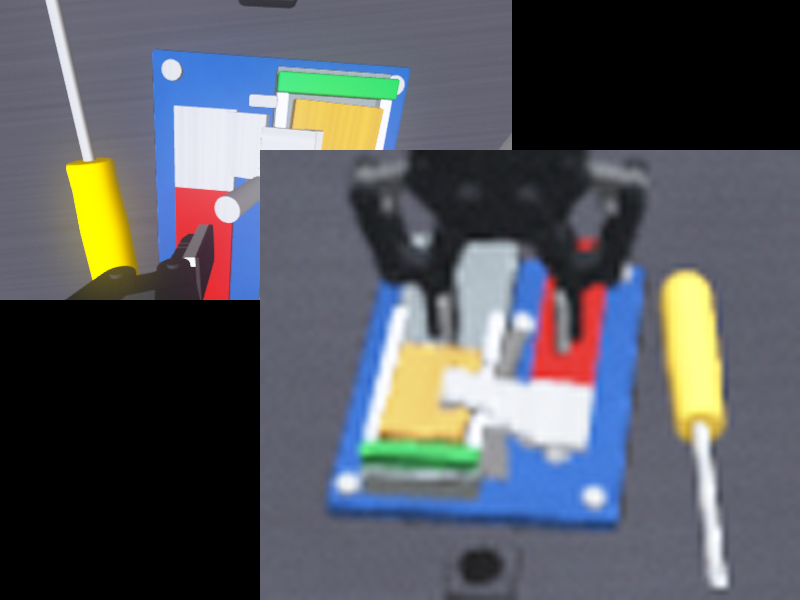

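The coupon is nearly home, but the wrist view shows a thin strip of bed still visible between it and the stop. I'll measure that gap and the coupon's yaw.

```bash
cat > gap.py <<'E'
from h import *
c=cam('wrist');im=c['img'].astype(int);B,G,R=im[...,0],im[...,1],im[...,2]
br=(R>170)&(G>120)&(B<120)&(R-B>80); gr=(G>130)&(R<90)&(B<120)
us=[];t=[];g=[]
for u in range(512):
    b=np.where(br[:150,u])[0]; s=np.where(gr[:150,u])[0]
    if len(b)>8 and len(s)>5 and b[0]>s[-1]:
        us.append(u);t.append(fx(px(c,u,b[0]-.5,z=.037))[:2]);g.append(fx(px(c,u,s[-1]+.5,z=.035))[:2])
t=np.array(t);g=np.array(g);print(len(us),us[0],us[-1])
for n,a in(('coupon front',t),('stop face',g)):
    k=np.polyfit(a[:,1],a[:,0],1);print(n,'x at y=-10,0,10',np.polyval(k,[-10,0,10]).round(2),'y range',a[:,1].min().round(1),a[:,1].max().round(1),'res',np.std(a[:,0]-np.polyval(k,a[:,1])).round(2))
rows=[np.where(br[r])[0] for r in range(105,128,4)]
cv2.imwrite('pics/g.png',cv2.resize(c['img'][50:180,240:420],(720,520),interpolation=cv2.INTER_CUBIC))
E
python3 gap.py
```

```text
37 345 381
coupon front x at y=-10,0,10 [56.94 57.5  58.06] y range -19.5 -3.2 res 0.13
stop face x at y=-10,0,10 [60.49 60.54 60.59] y range -19.5 -3.3 res 0.12
```

View pics/g.png

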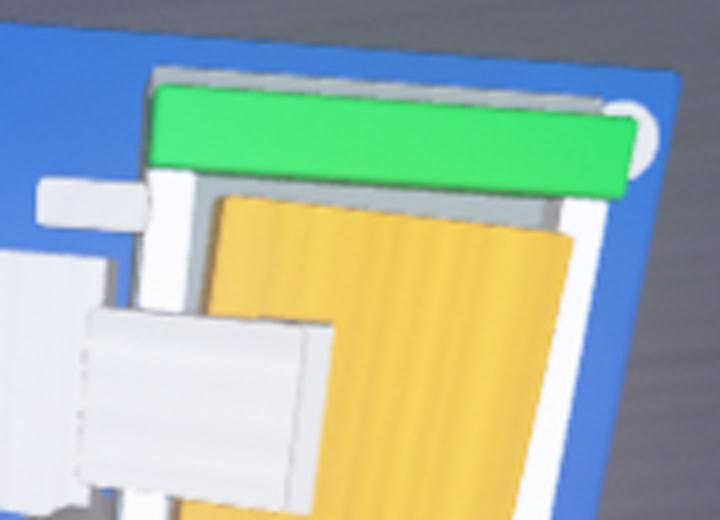

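The coupon is cocked about −0.055 rad, with its front −y corner on the rail and about 3 mm short of the stop. I'll keep the pad down, back off slightly, shift the pushing finger 7 mm to −y to square the coupon, and push again.

drive_tool --pt "0 0 0 -4 -0.2 0 47.5" --pt "0 0 0 -4.2 3.5 0 47.5" --pt "0 0 0 -4.4 6.8 0 47.5" --pt "0 0 0 -4.4 6.8 0 47.5"

```text
time_s: 7.98
eef_pos: [0.5359, -0.0682, 0.0473]
ee_rot: [[0.996, -0.089, 0.003], [-0.089, -0.996, 0.002], [0.003, -0.002, -1.0]]
wrist_force: [-0.1, 4.6, 10.5]
gripper_width: 0.558
```

drive_tool --pt "0 0 0 2 0.1 0 47.5" --pt "0 0 0 4 0.2 0 47.5" --pt "0 0 0 6 0.3 0 47.5" --pt "0 0 0 6 0.3 0 47.5"

```text
time_s: 8.48
eef_pos: [0.54, -0.0692, 0.0468]
ee_rot: [[0.996, -0.09, -0.002], [-0.09, -0.996, 0.001], [-0.002, -0.001, -1.0]]
wrist_force: [-9.5, 2.5, 13.1]
gripper_width: 0.556
```

```bash
python3 gap.py; python3 ang.py
```

```text
24 330 364
coupon front x at y=-10,0,10 [59.6  59.95 60.3 ] y range -18.8 -3.5 res 0.1
stop face x at y=-10,0,10 [60.55 60.53 60.51] y range -19.3 -3.8 res 0.11
pad 699 min [-62.6  46.3  27.9] max [-12.4  75.2  31.5] med [-46.1  52.   30. ] dz/dx 0.006 dz/dy -0.072
coupon 454 min [ 48.8 -14.6  34.2] max [60.6 12.9 38.1] med [57.  -2.2 36.7] dz/dx -0.024 dz/dy -0.047
bed 376 min [-69.4  -9.9  23.8] max [-62.1  23.7  25.9] med [-64.2  12.5  24.9] dz/dx 0.059 dz/dy 0.0
nosetop 848 min [26.2 10.1 47. ] max [44.6 17.9 50.4] med [35.7 14.  48.8] dz/dx -0.003 dz/dy -0.223
F [-8.22827313  3.21184937 13.11683776] tcp [-12.3  23.5  46.7] t 8.575 q6 3.1034033029999506
```

The coupon is now at x ≈ 29.5 with yaw −0.035 rad, touching the stop. One more small push should seat and square it.

drive_tool --pt "0 0 0 1 0 0 47.5" --pt "0 0 0 2 0.1 0 47.5" --pt "0 0 0 2 0.1 0 47.5"

```text
time_s: 8.95
eef_pos: [0.5405, -0.0694, 0.0466]
ee_rot: [[0.996, -0.09, -0.005], [-0.09, -0.996, 0.001], [-0.005, -0.001, -1.0]]
wrist_force: [-16.5, 3.3, 19.0]
gripper_width: 0.555
```

```bash
python3 gap.py; python3 ang.py|egrep 'F|pad'
```

```text
31 325 364
coupon front x at y=-10,0,10 [59.77 60.14 60.51] y range -18.8 -1.3 res 0.13
stop face x at y=-10,0,10 [60.63 60.64 60.66] y range -19.3 -1.7 res 0.11
pad 660 min [-62.1  46.3  27.7] max [-12.7  74.9  31.3] med [-46.8  51.8  30. ] dz/dx 0.005 dz/dy -0.078
F [-16.91846686   3.47304399  18.4101021 ] tcp [-11.8  23.5  46.6] t 9.05 q6 3.1036139165895693
```

It is firmly against the stop. I back the finger away from the coupon, then release the pad straight up.

drive_tool --pt "0 0 0 -4 -0.2 0 47.5" --pt "0 0 0 -7 -0.4 0 47.5" --pt "0 0 0 -7 -0.4 0 47.5"

```text
time_s: 9.43
eef_pos: [0.5382, -0.0689, 0.0481]
ee_rot: [[0.996, -0.09, 0.006], [-0.09, -0.996, 0.0], [0.006, -0.001, -1.0]]
wrist_force: [5.4, -0.0, 10.3]
gripper_width: 0.557
```

drive_tool --pt "0 0 0 0 0 -3 47.5" --pt "0 0 0 0 0 -7 47.5" --pt "0 0 0 0 0 -12 47.5" --pt "0 0 0 0 0 -30 47.5" --pt "0 0 0 0 0 -60 47.5"

```text
time_s: 10.05
eef_pos: [0.5353, -0.0689, 0.1065]
ee_rot: [[0.996, -0.09, -0.002], [-0.09, -0.996, 0.0], [-0.002, 0.0, -1.0]]
wrist_force: [0.0, 0.3, 0.5]
gripper_width: 0.557
```

drive_tool --pt "0 0 0 -20 0 -40 47.5" --pt "0 0 0 -40 0 -60 47.5" --pt "0 0 0 -40 0 -60 47.5" --pt "0 0 0 -40 0 -60 47.5"

```text
time_s: 10.55
eef_pos: [0.4963, -0.0653, 0.1657]
ee_rot: [[0.996, -0.09, -0.0], [-0.09, -0.996, -0.0], [-0.0, 0.0, -1.0]]
wrist_force: [-0.7, -0.9, -0.1]
gripper_width: 0.555
```

```bash
python3 ang.py; python3 gap.py
python3 - <<'E'
from h import *
c=cam('wrist');cv2.imwrite('pics/f.png',cv2.resize(c['img'],(768,576)))
E
```

```text
pad 667 min [-93.   49.7  32.9] max [-56.4  75.6  36.9] med [-81.9  62.5  34.9] dz/dx -0.002 dz/dy 0.116
coupon 19
bed 1771 min [-98.7 -23.   23.6] max [-62.8  23.   26.3] med [-80.3  -0.   25. ] dz/dx 0.001 dz/dy -0.0
nosetop 269 min [25.6 10.2 42.8] max [44.4 17.8 46.9] med [34.9 14.  45.2] dz/dx 0.041 dz/dy -0.152
F [-0.04074196 -0.97741366 -0.52010461] tcp [-56.2  20.9 165.2] t 10.6 q6 3.100801800464721Traceback (most recent call last):
  File "gap.py", line 9, in <module>
    t=np.array(t);g=np.array(g);print(len(us),us[0],us[-1])
                                              ~~^^^
IndexError: list index out of range
```

View pics/f.png

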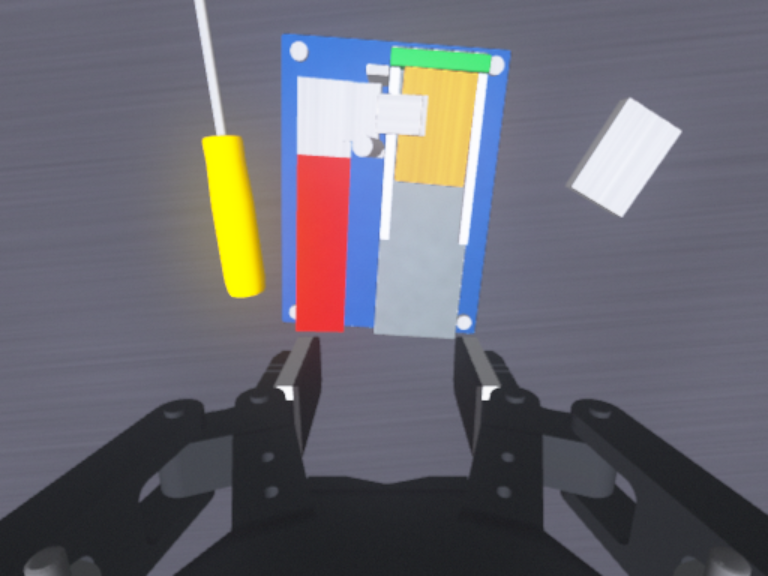

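The coupon sits against the stop, front edge at row 67 and rear edge at row 183-186, with the nose resting on it. Pad tilt +0.116 puts the clip at about 0.155 rad. I check the rear edge's position, then hand in.

Run:
```python
from h import *
c=cam('wrist')
for q in[(396,182),(462,187),(404,67),(476,72)]: print(fx(px(c,q[0]/1.5,q[1]/1.5,z=.037))[:2].round(1))
print(arm.get_state()['qd'].round(4)); print(arm.sign_off())
```

```text
[-0.2 19.9]
[ -0.8 -17.9]
[59.6 19.4]
[ 59.3 -19.1]
[ 0.0008 -0.0033  0.0019  0.0024 -0.0002  0.0006]
the job is handed in; nothing more can be done
None
```

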